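Open the folding leg of the mandrel rest and lay the wooden mandrel in it

ROBOT

A 6-joint arm with a two-finger parallel gripper is mounted at the origin on a cart in front of the work surface, level with it; the furniture and walls round the work are solid. World frame = base frame: x ahead of the robot, y to its left, z up, the work surface at z = 0. Lengths are in m, angles in degrees, forces in N, time in s.
With the tool pointing down it reaches from about 0.425 to 0.95 m from the base axis. Payload 3.5 kg.
Tool frame: the origin (TCP) lies midway between the tips of the shut fingers; the grasp point (between the pads) lies 19 mm behind it; z points along the fingers, x is the direction in which the jaws open and shut, and the axes are right-handed (so a half turn about z gives the same grasp; the last joint's range is limited). The gripper opens to 85 mm and grips with 20 to 120 N. Pads are 22 mm wide; open, the fingers measure 114 mm over their backs; the gripper's body (76 mm by 85 mm) begins 54 mm behind the grasp point. The pads swing forward as they close: fully open they stand 13 mm farther back than shut.
Start: joints at [-83.365, 16.404, 90.338, -0, 73.258, -8.594], TCP at [0.177, -0.651, 0.231] pointing down, gripper open.
Joint ranges: [-158.93, 158.93], [-51.34, 127.21], [12.03, 142.37], [-87.48, 267.48], [13.55, 161.25], [-162.69, 162.69]. Speed limits (degrees/s): [159.86, 159.86, 180, 180, 180, 180].

INTERFACE

Orientations are given as [roll, pitch, yaw] about the fixed x, y, z axes, in that order (R = Rz(yaw) Ry(pitch) Rx(roll)).
In Python, from workcell import status, eyes, order gives the robot as it stands. The module is installed in compiled form; this text tells all that it offers.
- The arm moves only by the tool play_rows, never from a script. Its argument "deltas" is a list of rows, each a list of 7 numbers: the closure, from 0 (fully open) to 1 (shut), then the shift along the tool's x, y, z in mm, then the turn, a rotation vector about the tool's x, y, z in rad. A call has 1 to 20 rows; each row shifts and turns the commanded pose from where the row before left it, along the tool's axes as they then stand; what a row does not reach is not made up. A row lasts 1/8 s, in which the tool goes at most 62.5 mm and 10.7 degrees, less where a joint would pass 70% of its speed; a pose out of reach is approached as far as the arm can. A call is refused whole if a number of a shift passes 62.5 or a number of a turn 0.188, either way. A call with a gripper value outside its range is refused whole. The fingers move at their own pace and stop on an object; the grip force is fixed at half the most. Time passes only in rows, so rows that do not move let the fingers close. It gives the time, the measured TCP pose, the force and the opening at its end, in the units of the state.
- status.get_state(): the state, without advancing time (a new reading comes with each control period).
- eyes.snapshot(name): name is "scene" or "top" or "wrist"; returns the picture (400x640x3 uint8, red, green, blue); there is no depth.
- eyes.camera_info(name): a dict with "vfov" (degrees; the focal length in pixels is half the picture's height over the tangent of half this angle, whatever the lens; pixels are square), "cx", "cy" (the principal point, pixels), "extrinsics" (4x4, takes a point from camera to world coordinates). Camera axes: x right, y down, z forward; pixel columns grow to the right and rows downward; lengths in m; the calibration is good to about 2 mm. A picture is of the moment at which its call begins: read the wrist's pose just before it. camera_info takes no time and is no camera call; for the wrist camera it gives the pose at the moment of the call.
- order.finish_job(): hands the job in, once; it reports no verdict.
The state is a dict: "time": time; "q": joint angles; "qd": joint speeds; "joint_efforts": joint torques, N m; "tcp_pos": TCP position; "ee_rot": TCP orientation; "ft_force": force on the tool from outside, world axes, zero at the start; "ft_torque": the same for the moment, N m; "gripper_width": finger opening in m.
Only numpy, scipy, OpenCV 4.12 (cv2) and the standard library are available. Lean on these libraries where they do the work, as an engineer would, in place of code of your own. Each camera call takes 0.05 s, during which the arm holds its last target.

TASK

Swing the folding leg of the steel mandrel rest all the way out until it hits its stop, square to the end plate. Then lay the wooden mandrel (the wooden stick, not the steel one) across the rest so that it lies in both V notches, the one on the plate and the one on the leg, with its middle about halfway between them, and let go of it. Do not knock over or shove the glass jar.

Things in the scene. Friction and masses are not known exactly. Their poses are not given: they have to be found in the camera images.
- rest: Steel mandrel rest screwed to the worktop. Origin: on the worktop, under the middle of the back face of its upright end plate; x points square out of that back face, z up. Plate 10 thick (x -10 to 0), 80 wide along y, 60 tall, with a steel V head on top at y 0; a foot 7 high (screws 11) reaches to x -28. The leg side faces roughly towards the robot.
- rest_leg (a joint): Angle of the folding leg about its upright hinge. 0: folded flat along the plate's back, pointing to the rest's -y and sticking out 66 mm past the plate's edge. Grows as it swings towards +x; 1.571 is the stop (leg along the rest's +x). Stiff hinge: about 0.5 N at its end, and it stays where it is left.
- rest_hinge (a point): Hinge axis of the leg at worktop height: 10 mm behind the plate's back face (rest x 10, y 0). The leg reaches 106 mm from here; it is a bar 10 thick, z 10 to 44, and its last 22 mm is a post 12 thick, z 4 to 68, which carries the leg's V head. It never touches the worktop.
- plate_notch (a point): Bottom of the V notch on the end plate, 70 mm above the worktop, at rest x -5, y 0. The V is 90 degrees, open upwards, about 30 wide and 15 deep, 14 long; its jaws are 38 wide over all with their lips 85 above the worktop. It runs along the rest's x.
- leg_notch (a point): Bottom of the like V notch on the leg, 95 mm from the hinge axis and 70 mm above the worktop; it moves with the leg and the V runs along the leg. With the leg at its stop it lies at rest x 105, y 0, in line with the plate's notch and 110 mm from it; between the notches nothing is higher than 55 mm.
- wood_mandrel: Wooden ring stick, a round tapered bar 165 long, lying on the worktop: 15 mm thick at its -y end, 19 mm at its +y end, 50 g. Origin: halfway along, on the underside as it starts; its y axis runs along the stick, x across it. It may be laid either way round.
- mandrel_mid (a point): Middle of the wooden mandrel, on its centre line (17 mm thick here). When it lies in both notches this point is about 82 mm above the worktop and over the line between the notches.
- jar: Closed glass jar with a dark lid, 48 across, 63 tall, standing on the worktop. Origin: centre of its underside, z up. To be left standing where it is.
Mind the look-alikes: they are no part of the job. There is more than one size of the wood_mandrel; the job needs the larger.

How it is judged (in metres and radians):
On the way:
1. the leg is swung out against its stop, with the mandrel not yet in the rest (value of joint rest_leg above 1.49 rad and distance between mandrel_mid and plate_notch above 0.09 m), for 0.2 s.
At the end, for the whole second after the job is handed in: The leg stands at its stop (within 0.08 rad), and the wooden mandrel lies still and level (within 0.12 rad) in both notches, along the rest (within 0.15 rad), its middle within 22 mm of halfway between the notches, within 8 mm sideways of their line and at its seated height (76 to 89 mm) (value of joint rest_leg above 1.49 rad and x of mandrel_mid in the frame of rest between 0.028 and 0.072 m and y of mandrel_mid in the frame of rest between -0.008 and 0.008 m and z of mandrel_mid in the frame of rest between 0.076 and 0.089 m and angle between wood_mandrel's own y axis and vertical between 1.45 and 1.69 rad and angle between the y axis of wood_mandrel and the x axis of rest, either way round below 0.15 rad and linear speed of wood_mandrel below 0.02 m/s); the robot touches nothing.
It fails at once if the glass jar is knocked over or shoved more than 20 mm (angle between jar's own z axis and vertical above 0.4 rad or distance of jar from where it was at the start of the episode above 0.02 m).
It also fails if it takes over 62 s, if anything falls off the work surface, if the arm or the gripper's body presses on something with over 40 N, if the wrist force passes 120 N, or if a joint passes its speed limit or range.

## Working session

There is one attempt and no reset: what is moved stays moved. The work goes in short steps, Python scripts to look and compute and a tool call to move; the robot and the scene stay as the last step left them, time stands still between calls to the robot, and variables do not carry over. Pictures are saved under pics/ and viewed, and the job is handed in when it is done.

Besides the shell and the picture viewer there is one more tool, called after "Request:" by a JSON object that holds its "name" and its "arguments", one argument or row to a line. play_rows: Moves the arm, as the interface text tells. Its arguments: {"type":"object","properties":{"deltas":{"type":"array","items":{"type":"array","items":{"type":"number"}}}},"required":["deltas"]}

```bash
mkdir -p pics; python3 - <<'E'
from workcell import status, eyes
import cv2
print(status.get_state())
for n in ["scene","top","wrist"]:
    i=eyes.camera_info(n); print(n,i)
    im=eyes.snapshot(n); cv2.imwrite(f"pics/{n}0.png",im[:,:,::-1])
E
```

```text
{'time': 0.0, 'q': array([-8.33645404e+01,  1.64528241e+01,  9.04218260e+01, -1.51231332e-03,
        7.32572503e+01, -8.59303479e+00]), 'qd': array([-0.04999589, -0.12156232, -0.04921351, -0.09254382, -0.08721141,
        0.00176412]), 'joint_efforts': array([ 6.60596834e-05, -4.05982554e+01, -2.92624980e+01, -9.50147523e-05,
        5.74421865e-03,  9.14270174e-06]), 'tcp_pos': array([ 0.1772638 , -0.6506399 ,  0.22996362]), 'ee_rot': array([-1.79981723e+02,  1.30635952e-01, -7.47710475e+01]), 'ft_force': array([-0.32135414,  0.51533562,  0.39928827]), 'ft_torque': array([-0.00283438,  0.0074077 ,  0.00600246]), 'gripper_width': 0.08551019378267995}
scene {'vfov': 51.6700767464916, 'cx': 322.3768865963591, 'cy': 200.70020362593974, 'extrinsics': array([[ 0.89176615, -0.25897175,  0.37106168, -0.00919722],
       [-0.45216209, -0.54151983,  0.7087353 , -1.17294411],
       [ 0.01739484, -0.79980617, -0.60000626,  0.92247553],
       [ 0.        ,  0.        ,  0.        ,  1.        ]])}
top {'vfov': 47.9107170562319, 'cx': 323.15194147333085, 'cy': 192.75779772002093, 'extrinsics': array([[-0.00650095, -0.99206652,  0.12554582,  0.34421053],
       [-0.99996063,  0.00720768,  0.00517582, -0.16292751],
       [-0.00603965, -0.12550723, -0.99207432,  1.77915605],
       [ 0.        ,  0.        ,  0.        ,  1.        ]])}
wrist {'vfov': 63.7868733789155, 'cx': 317.81263546416085, 'cy': 200.5410412338416, 'extrinsics': array([[ 0.26298765, -0.92542701, -0.27280459,  0.24533043],
       [-0.96479606, -0.25297612, -0.07191416, -0.63222927],
       [-0.00246175,  0.28211333, -0.95937793,  0.37377762],
       [ 0.        ,  0.        ,  0.        ,  1.        ]])}
```

View pics/scene0.png

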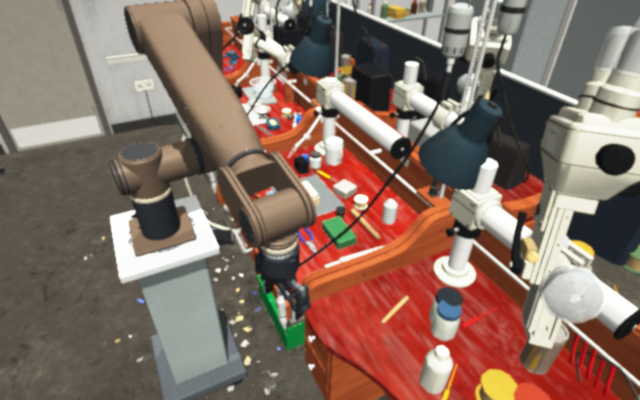

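View pics/top0.png

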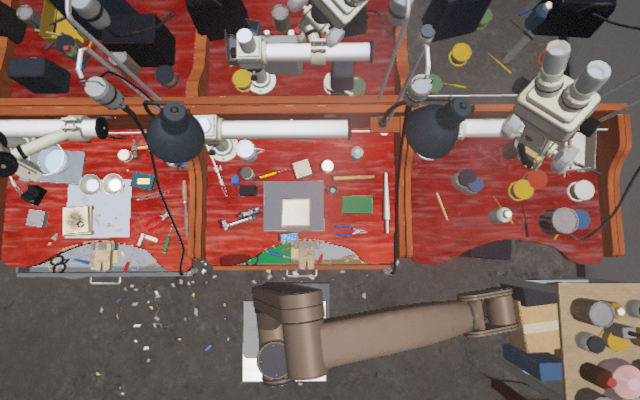

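View pics/wrist0.png

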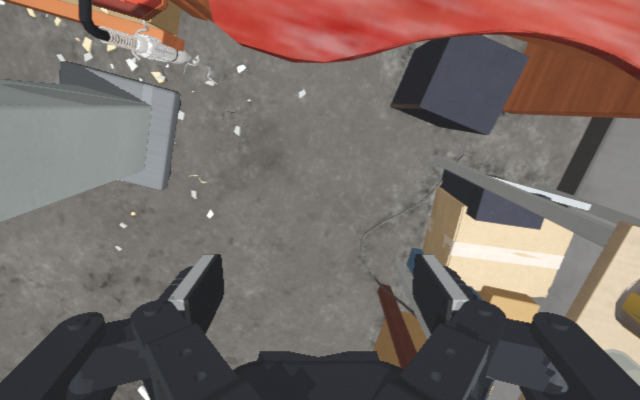

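```bash
cat > h.py <<'E'
import numpy as np, cv2
from workcell import status, eyes
def K(i):
    f=200/np.tan(np.radians(i["vfov"]/2)); return f,i["cx"],i["cy"]
def unproj(i,u,v,z):
    f,cx,cy=K(i);E=np.array(i["extrinsics"]);d=E[:3,:3]@np.array([(u-cx)/f,(v-cy)/f,1]);o=E[:3,3]
    return o+d*(z-o[2])/d[2]
def proj(i,p):
    f,cx,cy=K(i);E=np.array(i["extrinsics"]);c=E[:3,:3].T@(np.array(p)-E[:3,3]);return cx+f*c[0]/c[2],cy+f*c[1]/c[2]
def crop(src,dst,x0,y0,x1,y1,s):
    im=cv2.imread(src)[y0:y1,x0:x1]; cv2.imwrite(dst,cv2.resize(im,None,fx=s,fy=s,interpolation=cv2.INTER_CUBIC))
E
python3 - <<'E'
from h import *
crop("pics/top0.png","pics/top0c.png",200,120,400,270,4)
crop("pics/scene0.png","pics/scene0c.png",220,130,420,280,4)
i=eyes.camera_info("top")
for p in [(0,0,0),(.5,0,0),(.5,-.2,0),(.7,0,0)]: print(p,proj(i,p), proj(eyes.camera_info("scene"),p))
E
```

```text
(0, 0, 0) (np.float64(283.97198245751827), np.float64(340.6452581495789)) (np.float64(162.22886167978268), np.float64(230.5297202223454))
(0.5, 0, 0) (np.float64(284.52995483310906), np.float64(210.38552070035553)) (np.float64(298.14416113275644), np.float64(193.0256750065628))
(0.5, -0.2, 0) (np.float64(334.95898437670013), np.float64(210.03209472846444)) (np.float64(321.83172043775596), np.float64(223.50751043060012))
(0.7, 0, 0) (np.float64(284.74231053829436), np.float64(160.8106678700689)) (np.float64(343.94133459801276), np.float64(180.38854532867632))
```

View pics/top0c.png

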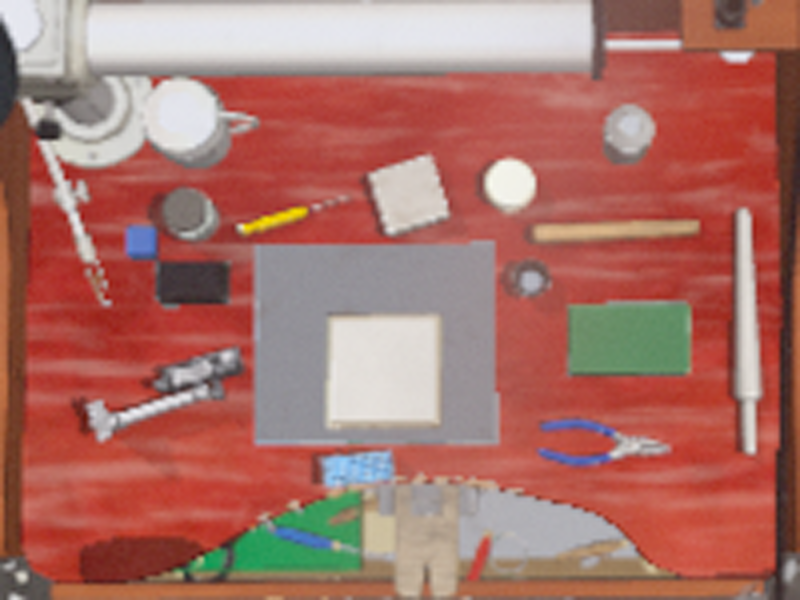

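View pics/scene0c.png

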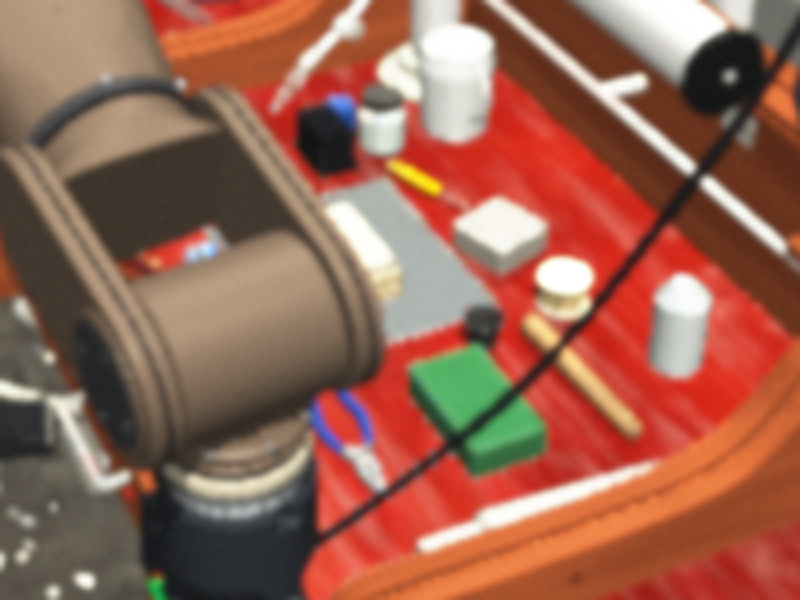

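```bash
python3 - <<'E'
from h import *
i=eyes.camera_info("top")
def t(u,v,z): print((u,v,z),unproj(i,200+u/4,120+v/4,z).round(3))
t(533,232,.009);t(699,227,.009)
t(98,420,.068);t(225,392,.04);t(160,378,.06);t(240,358,.06);t(200,368,.085)
t(188,213,.063)
t(530,278,.03)
E
```

```text
(533, 232, 0.009) [ 0.627 -0.194  0.009]
(699, 227, 0.009) [ 0.631 -0.359  0.009]
(98, 420, 0.068) [0.44  0.222 0.068]
(225, 392, 0.04) [0.468 0.106 0.04 ]
(160, 378, 0.06) [0.48  0.165 0.06 ]
(240, 358, 0.06) [0.499 0.089 0.06 ]
(200, 368, 0.085) [0.487 0.123 0.085]
(188, 213, 0.063) [0.64  0.14  0.063]
(530, 278, 0.03) [ 0.578 -0.191  0.03 ]
```

Request:
{"name": "play_rows", "arguments": {
  "deltas": [
    [0,-17,-33,0,0,0,0],
    [0,-17,-33,0,0,0,0],
    [0,-17,-33,0,0,0,0],
    [0,-17,-33,0,0,0,0],
    [0,-17,-33,0,0,0,0],
    [0,-17,-33,0,0,0,0],
    [0,-17,-33,0,0,0,0],
    [0,-17,-33,0,0,0,0],
    [0,-17,-33,0,0,0,0],
    [0,-17,-33,0,0,0,0]
  ]
}}

```text
time: 1.4
tcp_pos: [0.4518, -0.3995, 0.2309]
ee_rot: [180.0, 0.0, -74.8]
ft_force: [-0.5, 0.3, 0.1]
gripper_width: 0.0851
```

Request:
{"name": "play_rows", "arguments": {
  "deltas": [
    [0,-38,-9,0,0,0,0],
    [0,-38,-9,0,0,0,0],
    [0,-38,-9,0,0,0,0],
    [0,-38,-9,0,0,0,0],
    [0,-38,-9,0,0,0,0],
    [0,-38,-9,0,0,0,0],
    [0,-38,-9,0,0,0,0],
    [0,-38,-9,0,0,0,0],
    [0,-38,-9,0,0,0,0],
    [0,-38,-9,0,0,0,0],
    [0,-38,-9,0,0,0,0],
    [0,-38,-9,0,0,0,0],
    [0,-38,-9,0,0,0,0],
    [0,-38,-9,0,0,0,0],
    [0,0,0,0,0,0,0]
  ]
}}

```text
time: 3.28
tcp_pos: [0.4323, 0.1476, 0.231]
ee_rot: [180.0, 0.0, -74.5]
ft_force: [0.2, 0.6, -0.6]
gripper_width: 0.0859
```

```bash
cat > snap.py <<'E'
import sys
from h import *
import pickle
n,f=sys.argv[1:3]
s=status.get_state(); i=eyes.camera_info(n); im=eyes.snapshot(n)
cv2.imwrite(f"pics/{f}.png",im[:,:,::-1]); pickle.dump((s,i),open(f"pics/{f}.pkl","wb"))
print(s["time"],s["tcp_pos"].round(4),s["ee_rot"].round(2),s["ft_force"].round(2),s["gripper_width"],s["q"].round(1))
E
python3 snap.py wrist w1
```

```text
3.275 [0.4323 0.1476 0.231 ] [ 1.7997e+02  2.0000e-02 -7.4540e+01] [ 0.17  0.58 -0.61] 0.08590620093553768 [  6.1 -12.2 119.8   0.   72.4  80.6]
```

View pics/w1.png

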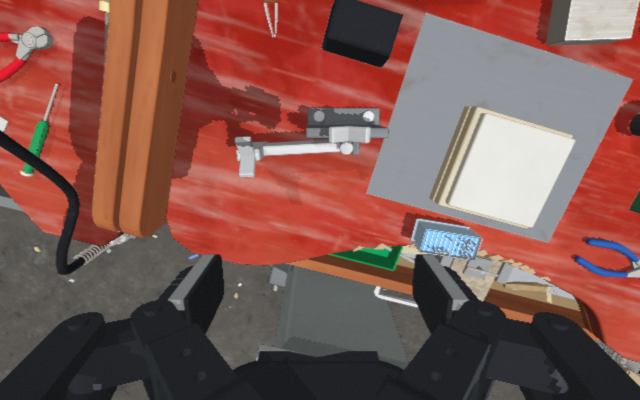

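```bash
python3 - <<'E'
from h import *
crop("pics/w1.png","pics/w1c.png",220,90,400,200,4.4)
E
```

```text
(no output)
```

View pics/w1c.png

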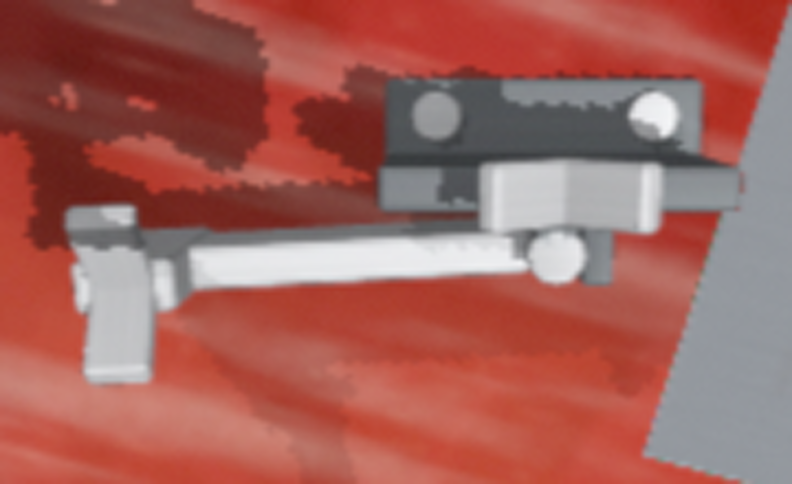

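```bash
cat > fitrest.py <<'E'
from h import *
import pickle
from scipy.optimize import least_squares
s,i=pickle.load(open("pics/w1.pkl","rb"))
c=lambda u,v:(220+u/4.4-.0,90+v/4.4)
obs=[((-.010,-.04,.06),c(380,168)),((-.010,.04,.06),c(742,168)),((0,-.04,.06),c(380,210)),((0,.04,.06),c(742,210)),
((.002,-.019,.085),c(488,232)),((.002,.019,.085),c(662,232)),((-.012,-.019,.085),c(480,165)),((-.012,.019,.085),c(664,168)),((0.002,0,.070),c(567,229))]
def T(p,q):
    cs,sn=np.cos(p[2]),np.sin(p[2]); return (p[0]+cs*q[0]-sn*q[1],p[1]+sn*q[0]+cs*q[1],q[2])
f=lambda p:np.concatenate([np.array(proj(i,T(p,q)))-o for q,o in obs])
r=least_squares(f,[.48,.125,np.radians(194)]);p=r.x
print(p[:2],np.degrees(p[2]),r.fun.reshape(-1,2).round(1).tolist())
for q in [(.01,0,0),(-.005,0,.07),(.05,0,.082),(.105,0,.07)]: print(q,np.round(T(p,q),4))
h=np.array(T(p,(.01,0,0)))
for u,v,z in [(555,257,.05),(120,235,.085),(120,375,.085),(115,290,.070)]:
    w=unproj(i,*c(u,v),z); d=w-h; print(w.round(4),np.hypot(d[0],d[1]).round(4),(np.degrees(np.arctan2(d[1],d[0])-p[2])+90)%360)
E
python3 fitrest.py
```

```text
[0.47880654 0.13108814] 195.4971401486256 [[-0.3, -0.4], [1.0, -0.4], [-0.2, 0.6], [0.4, 0.6], [-2.2, 0.6], [0.8, 0.6], [-0.2, -0.2], [1.1, -0.9], [-0.4, -0.5]]
(0.01, 0, 0) [0.4692 0.1284 0.    ]
(-0.005, 0, 0.07) [0.4836 0.1324 0.07  ]
(0.05, 0, 0.082) [0.4306 0.1177 0.082 ]
(0.105, 0, 0.07) [0.3776 0.103  0.07  ]
[0.4682 0.1285 0.05  ] 0.001 72.38147219361674
[0.4524 0.2189 0.085 ] 0.0921 355.0249110202682
[0.424 0.213 0.085] 0.0959 12.634352143326822
[0.4381 0.2203 0.07  ] 0.097 3.218761019519121
```

```bash
python3 - <<'E'
from h import *
import pickle
s,i=pickle.load(open("pics/w1.pkl","rb")); t=eyes.camera_info("top")
for z in [0,.05,.1,.15]:
    print(z,[unproj(i,*p,z).round(3)[:2].tolist() for p in [(195,60),(170,232),(125,232),(108,60)]],[unproj(t,200+a/4,120+b/4,z).round(3)[:2].tolist() for a,b in [(27,200),(22,400),(22,560)]])
E
python3 - <<'E'
import sys; sys.path.insert(0,'.')
from h import *
crop("pics/top0.png","pics/top0d.png",150,120,290,280,4)
E
```

```text
0 [[0.51, 0.307], [0.305, 0.305], [0.29, 0.359], [0.485, 0.397]] [[0.665, 0.313], [0.464, 0.313], [0.307, 0.309]]
0.05 [[0.509, 0.288], [0.331, 0.286], [0.318, 0.333], [0.487, 0.367]] [[0.656, 0.3], [0.461, 0.3], [0.308, 0.296]]
0.1 [[0.508, 0.27], [0.357, 0.268], [0.346, 0.308], [0.489, 0.336]] [[0.647, 0.286], [0.457, 0.286], [0.309, 0.282]]
0.15 [[0.506, 0.251], [0.383, 0.25], [0.374, 0.282], [0.491, 0.305]] [[0.638, 0.273], [0.454, 0.273], [0.31, 0.269]]
```

View pics/top0d.png

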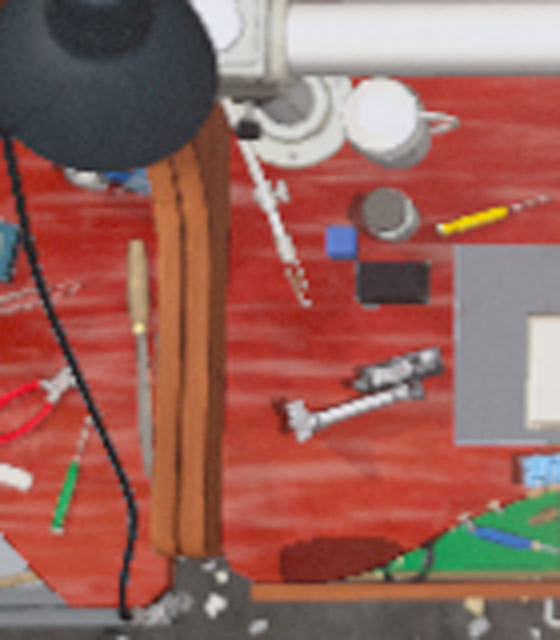

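Request:
{"name": "play_rows", "arguments": {
  "deltas": [
    [1,-18,-28,0,0,0,0],
    [1,-17,-28,0,0,0,0],
    [1,0,0,10,0,0,-0.164],
    [1,0,0,10,0,0,-0.164],
    [1,0,0,10,0,0,-0.164],
    [1,0,0,10,0,0,-0.164],
    [1,0,0,10,0,0,-0.164],
    [1,0,0,10,0,0,-0.164],
    [1,0,0,10,0,0,-0.164],
    [1,0,0,10,0,0,-0.164],
    [1,0,0,0,0,0,-0.164],
    [1,0,0,0,0,0,-0.164],
    [1,0,0,0,0,0,0]
  ]
}}

```text
time: 4.95
tcp_pos: [0.4779, 0.1931, 0.1511]
ee_rot: [180.0, 0.0, 19.0]
ft_force: [-0.1, -0.7, 0.6]
gripper_width: 0.0002
```

```bash
python3 snap.py wrist w2; python3 snap.py scene s2
```

```text
4.95 [0.4779 0.1931 0.1511] [1.7998e+02 3.0000e-02 1.9000e+01] [-0.11 -0.73  0.64] 0.0001825273014411407 [ 10.7   1.  116.6  -0.   62.5  -8.3]
5.0 [0.4779 0.1933 0.1512] [1.7999e+02 2.0000e-02 1.8950e+01] [-0.43 -0.43  0.02] 9.026124332382938e-05 [ 10.7   1.  116.6  -0.   62.5  -8.2]
```

View pics/w2.png

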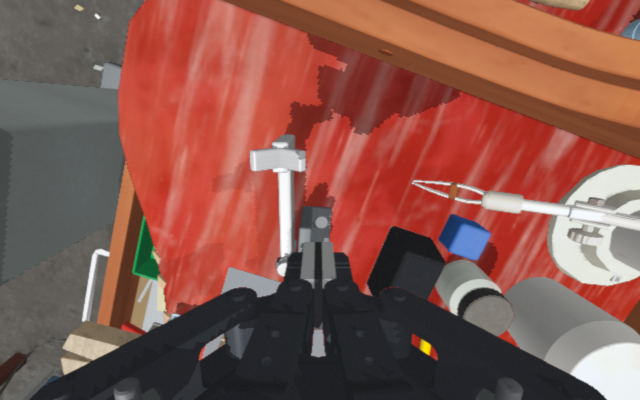

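View pics/s2.png

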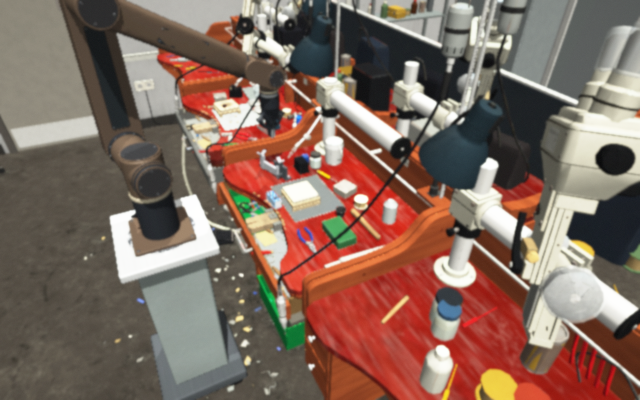

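Request:
{"name": "play_rows", "arguments": {
  "deltas": [
    [1,0,-4,42,0,0,0],
    [1,0,0,42,0,0,0],
    [1,0,0,42,0,0,0],
    [1,0,0,0,0,0,0]
  ]
}}

```text
time: 5.55
tcp_pos: [0.4732, 0.1971, 0.022]
ee_rot: [-179.9, 0.5, 19.1]
ft_force: [-0.5, 1.2, -0.0]
gripper_width: -0.0001
```

```bash
python3 snap.py wrist w3
```

```text
5.55 [0.4732 0.1971 0.022 ] [-179.94    0.49   19.09] [-0.52  1.17 -0.  ] -8.566579490185612e-05 [ 11.3  12.5 119.9  -0.   48.1  -7.8]
```

View pics/w3.png

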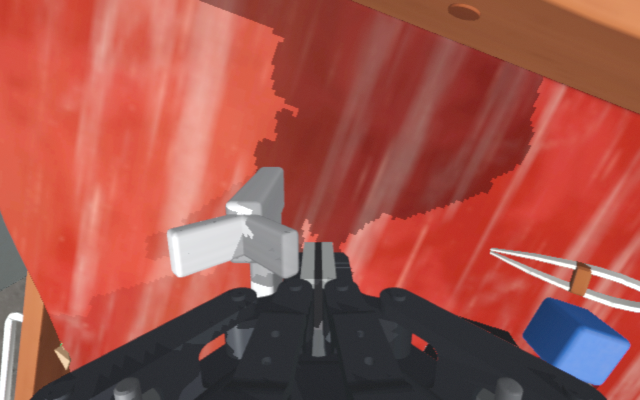

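Request:
{"name": "play_rows", "arguments": {
  "deltas": [
    [1,-6,0,0,0,0,0],
    [1,-6,-1,0,0,0,-0.1],
    [1,-6,-1,0,0,0,-0.1],
    [1,-6,-1,0,0,0,-0.1],
    [1,-6,-1,0,0,0,-0.1]
  ]
}}

```text
time: 6.22
tcp_pos: [0.4496, 0.1891, 0.0281]
ee_rot: [179.9, -0.3, 42.3]
ft_force: [0.0, 1.2, -0.4]
gripper_width: 0.0004
```

```bash
python3 snap.py wrist w4
```

```text
6.225 [0.4496 0.1891 0.0281] [179.86  -0.31  42.26] [ 0.02  1.16 -0.42] 0.0003923496856142727 [ 1.090e+01  8.600e+00  1.237e+02  1.000e-01  4.730e+01 -3.140e+01]
```

View pics/w4.png

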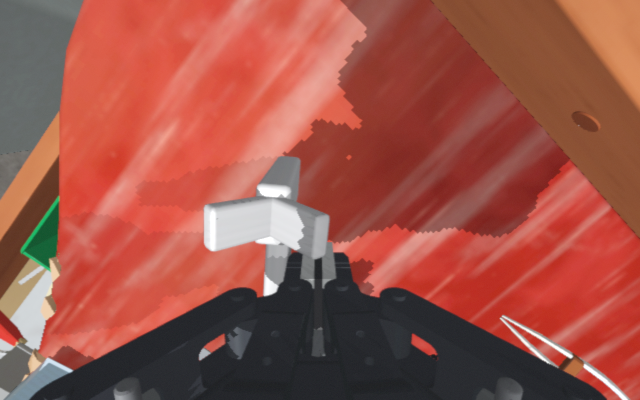

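Request:
{"name": "play_rows", "arguments": {
  "deltas": [
    [1,-6,-1.5,0,0,0,-0.1],
    [1,-6,-1.5,0,0,0,-0.1],
    [1,-6,-1.5,0,0,0,-0.1],
    [1,-6,-1.5,0,0,0,-0.1],
    [1,-6,-1.5,0,0,0,-0.1],
    [1,-6,-1.5,0,0,0,-0.1],
    [1,-6,-1.5,0,0,0,-0.1],
    [1,-6,-1.5,0,0,0,-0.1]
  ]
}}

```text
time: 7.28
tcp_pos: [0.4164, 0.1529, 0.0271]
ee_rot: [179.8, -0.1, 88.0]
ft_force: [-1.0, 1.1, 0.0]
gripper_width: -0.0001
```

```bash
python3 snap.py wrist w5
```

```text
7.275 [0.4164 0.1529 0.0271] [ 1.7985e+02 -6.0000e-02  8.8020e+01] [-0.96  1.1   0.01] -9.6367696940014e-05 [ 7.000e+00  3.500e+00  1.296e+02  1.000e-01  4.680e+01 -8.110e+01]
```

View pics/w5.png

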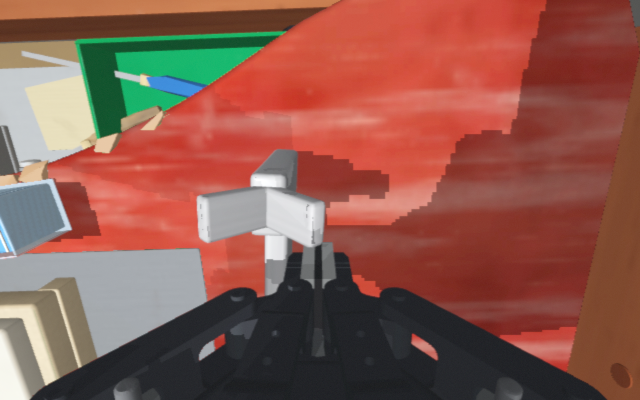

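Request:
{"name": "play_rows", "arguments": {
  "deltas": [
    [1,-6,-1.5,0,0,0,-0.1],
    [1,-6,-1.5,0,0,0,-0.1],
    [1,-5,-1,0,0,0,-0.1],
    [1,-3,0,0,0,0,0]
  ]
}}

```text
time: 7.82
tcp_pos: [0.414, 0.1328, 0.0265]
ee_rot: [179.9, -0.0, 104.9]
ft_force: [-2.9, 6.5, 1.4]
gripper_width: 0.0001
```

```bash
python3 snap.py wrist w6; python3 snap.py top t6
```

```text
7.825 [0.414  0.1328 0.0265] [ 1.7990e+02 -2.0000e-02  1.0492e+02] [-2.87  6.55  1.36] 6.381350953870637e-05 [ 4.300e+00  2.500e+00  1.307e+02  1.000e-01  4.670e+01 -1.006e+02]
7.875 [0.414  0.133  0.0264] [ 1.7991e+02 -7.0000e-02  1.0488e+02] [-1.    2.12  1.04] -0.0002865001504336732 [ 4.300e+00  2.500e+00  1.307e+02  1.000e-01  4.670e+01 -1.006e+02]
```

View pics/w6.png

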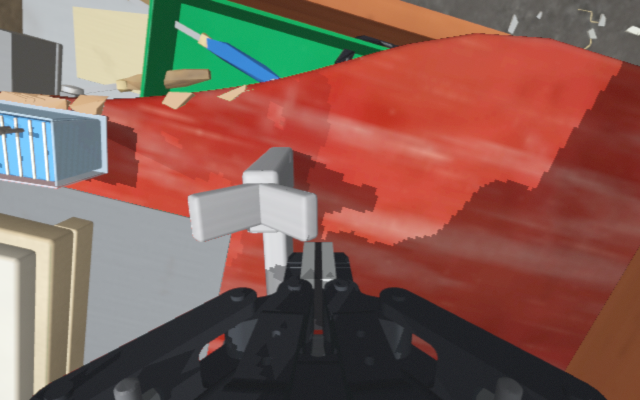

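Request:
{"name": "play_rows", "arguments": {
  "deltas": [
    [1,-3,0,0,0,0,0],
    [1,-2,0,0,0,0,0],
    [1,0,0,0,0,0,0]
  ]
}}

```text
time: 8.3
tcp_pos: [0.4142, 0.1325, 0.0264]
ee_rot: [179.9, -0.6, 104.7]
ft_force: [-5.6, 22.3, 7.3]
gripper_width: -0.0
```

Request:
{"name": "play_rows", "arguments": {
  "deltas": [
    [1,8,0,0,0,0,0],
    [1,8,0,0,0,0,0],
    [1,0,0,-40,0,0,0],
    [1,0,0,-50,0,0,0],
    [0,0,0,-50,0,0,0],
    [0,0,0,-40,0,0,0],
    [0,0,-30,0,0,0,0],
    [0,0,0,0,0,0,0]
  ]
}}

```text
time: 9.3
tcp_pos: [0.381, 0.1351, 0.2055]
ee_rot: [179.9, 0.1, 105.1]
ft_force: [0.4, 0.5, -0.3]
gripper_width: 0.0724
```

```bash
python3 snap.py wrist w7; python3 snap.py top t7;python3 - <<'E'
from h import *
crop("pics/t7.png","pics/t7c.png",190,140,390,260,4)
E
```

```text
9.3 [0.381  0.1351 0.2055] [1.7993e+02 5.0000e-02 1.0508e+02] [ 0.38  0.51 -0.35] 0.07241254274960378 [   5.1  -19.   127.8   -0.    71.1 -100. ]
9.35 [0.3815 0.1352 0.2052] [1.7995e+02 4.0000e-02 1.0508e+02] [ 0.72  0.25 -0.32] 0.07911275054629333 [   5.1  -18.9  127.8   -0.    71.  -100. ]
```

View pics/w7.png

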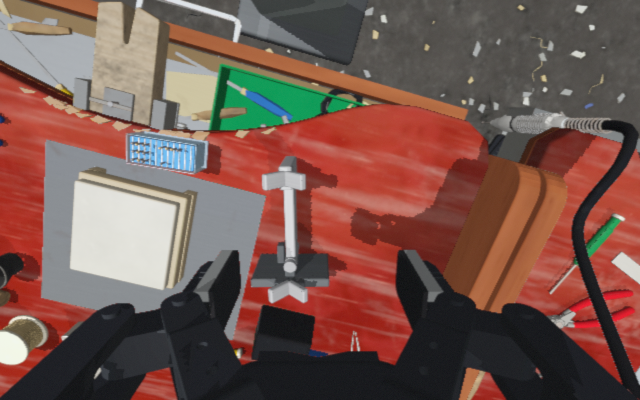

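View pics/t7c.png

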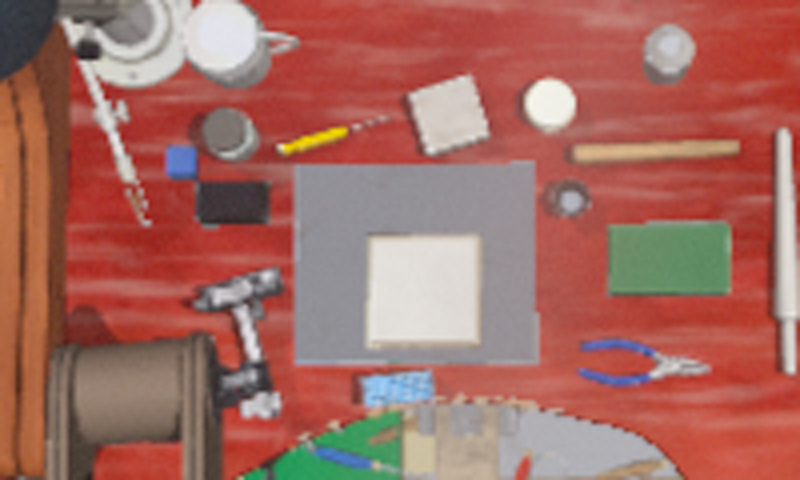

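```bash
python3 - <<'E'
from h import *
crop("pics/w7.png","pics/w7c.png",235,145,345,310,3.6)
E
```

```text
(no output)
```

View pics/w7c.png

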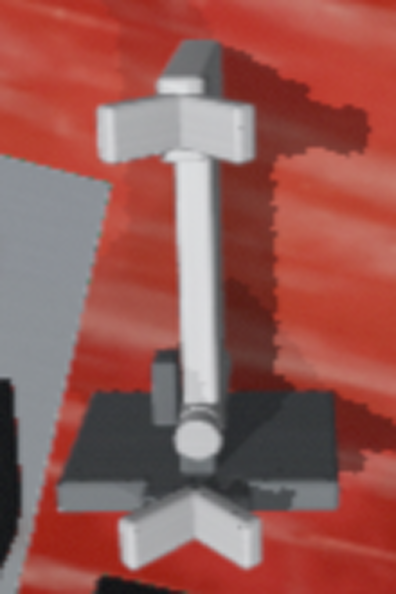

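```bash
cat > fit2.py <<'E'
from h import *
import pickle
from scipy.optimize import least_squares
s,i=pickle.load(open("pics/w7.pkl","rb"))
c=lambda u,v:(235+u/3.6,145+v/3.6)
# image left = rest +y ?
def T(p,q):
    cs,sn=np.cos(p[2]),np.sin(p[2]); return (p[0]+cs*q[0]-sn*q[1],p[1]+sn*q[0]+cs*q[1],q[2])
obs=[((.002,0,.07),c(193,489)),((-.012,0,.07),c(196,537)),((.002,.019,.085),c(120,515)),((-.012,.019,.085),c(130,570)),((.002,-.019,.085),c(260,514)),((-.012,-.019,.085),c(261,568)),
((0,.04,.06),c(58,484)),((0,-.04,.06),c(338,484)),
((.112,0,.07),c(180,97)),((.098,0,.07),c(180,151)),((.112,.019,.085),c(98,105)),((.098,.019,.085),c(104,162)),((.112,-.019,.085),c(253,103)),((.098,-.019,.085),c(252,162))]
f=lambda p:np.concatenate([np.array(proj(i,T(p,q)))-o for q,o in obs])
for sel in (slice(0,16),slice(16,None),slice(None)):
    r=least_squares(lambda p:f(p)[sel],[.48,.131,np.radians(195)]);p=r.x
    print(p[:2].round(4),np.degrees(p[2]).round(2),r.fun.reshape(-1,2).round(1).tolist())
    for q in [(-.005,0,.07),(.05,0,.082),(.105,0,.07)]: print(q,np.round(T(p,q),4))
E
python3 fit2.py
```

```text
[0.4786 0.1328] 195.72 [[0.7, 0.5], [0.4, -0.3], [-0.8, 1.8], [-2.7, -0.4], [1.0, 1.7], [1.0, -0.2], [-0.5, -1.2], [0.9, -2.0]]
(-0.005, 0, 0.07) [0.4834 0.1341 0.07  ]
(0.05, 0, 0.082) [0.4305 0.1192 0.082 ]
(0.105, 0, 0.07) [0.3775 0.1043 0.07  ]
[0.4789 0.1329] 195.54 [[0.3, -1.1], [0.8, -0.7], [-1.4, 0.3], [-2.1, 0.7], [0.9, 0.5], [1.5, 0.3]]
(-0.005, 0, 0.07) [0.4837 0.1343 0.07  ]
(0.05, 0, 0.082) [0.4308 0.1195 0.082 ]
(0.105, 0, 0.07) [0.3778 0.1048 0.07  ]
[0.4788 0.1329] 195.53 [[0.7, 0.6], [0.3, -0.2], [-0.7, 2.0], [-2.7, -0.3], [1.1, 2.0], [1.0, 0.0], [-0.5, -1.2], [1.0, -1.7], [0.3, -1.3], [0.8, -0.9], [-1.4, 0.1], [-2.1, 0.5], [0.9, 0.3], [1.5, 0.2]]
(-0.005, 0, 0.07) [0.4836 0.1342 0.07  ]
(0.05, 0, 0.082) [0.4306 0.1195 0.082 ]
(0.105, 0, 0.07) [0.3776 0.1048 0.07  ]
```

Request:
{"name": "play_rows", "arguments": {
  "deltas": [
    [0.3,-46,13,0,0,0,0],
    [0.3,-46,13,0,0,0,0],
    [0.3,-46,13,0,0,0,0],
    [0.3,-46,13,0,0,0,0],
    [0.3,-46,13,0,0,0,0],
    [0.3,-46,13,0,0,0,0],
    [0.3,-46,13,0,0,0,0],
    [0.3,-46,13,0,0,0,0],
    [0.3,-46,13,0,0,0,0],
    [0.3,-46,13,0,0,0,0]
  ]
}}

```text
time: 10.65
tcp_pos: [0.6283, -0.2764, 0.2034]
ee_rot: [-179.9, -0.1, 105.1]
ft_force: [1.5, 0.5, -0.2]
gripper_width: 0.0599
```

Request:
{"name": "play_rows", "arguments": {
  "deltas": [
    [0.3,0,0,0,0,0,0.167],
    [0.3,0,0,0,0,0,0.167],
    [0.3,0,0,0,0,0,0.167],
    [0.3,0,0,0,0,0,0.167],
    [0.3,0,0,0,0,0,0.167],
    [0.3,0,0,0,0,0,0.167],
    [0.3,0,0,0,0,0,0.167],
    [0.3,0,0,0,0,0,0.167],
    [0.3,0,0,0,0,0,0.167],
    [0.3,0,0,0,0,0,0.167],
    [0.3,0,0,0,0,0,0.167],
    [0.3,0,0,0,0,0,0]
  ]
}}

```text
time: 12.15
tcp_pos: [0.6275, -0.2749, 0.2036]
ee_rot: [-180.0, 0.1, -0.0]
ft_force: [0.0, -1.0, 0.6]
gripper_width: 0.0598
```

```bash
python3 snap.py wrist w8
```

```text
12.15 [ 0.6275 -0.2749  0.2036] [-1.7996e+02  9.0000e-02 -3.0000e-02] [ 0.   -1.01  0.61] 0.059805595832547305 [-32.1  18.9  90.1  -0.   71.  -32.1]
```

View pics/w8.png

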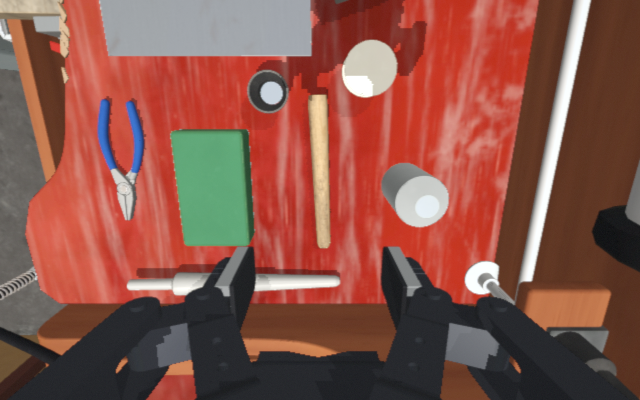

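```bash
python3 - <<'E'
from h import *
import pickle
s,i=pickle.load(open("pics/w8.pkl","rb")); im=cv2.imread("pics/w8.png")
hsv=cv2.cvtColor(im[80:260,295:345],cv2.COLOR_BGR2HSV)
m=((hsv[...,0]>12)&(hsv[...,0]<28)&(hsv[...,1]>60)).astype(np.uint8)
n,l,st,ce=cv2.connectedComponentsWithStats(m); k=1+st[1:,4].argmax(); print(st[k])
ys,xs=np.nonzero(l==k); xs=xs+295; ys=ys+80
c=[];
for r in (ys.min()+1, ys.min()+20,(ys.min()+ys.max())//2,ys.max()-20,ys.max()-1):
    q=xs[ys==r]; print(r,q.min(),q.max()); c.append((q.mean(),r,q.max()-q.min()+1))
P=[unproj(i,u,v,.0085) for u,v,_ in c]
for p in P: print(p.round(4))
d=P[-1]-P[0]; print(np.linalg.norm(d),((P[-1]+P[0])/2).round(4),np.degrees(np.arctan2(d[1],d[0])))
E
sed -i 's/xx/xx/' h.py
```

```text
[  14   15   21  153 2390]
96 310 326
115 309 326
171 313 328
227 316 329
246 319 327
[ 0.6261 -0.1934  0.0085]
[ 0.6256 -0.2118  0.0085]
[ 0.6288 -0.2697  0.0085]
[ 0.6311 -0.3337  0.0085]
[ 0.6318 -0.3569  0.0085]
0.1636625977511048 [ 0.6289 -0.2752  0.0085] -87.99142235692283
```

Request:
{"name": "play_rows", "arguments": {
  "deltas": [
    [0.3,1.5,0.5,45,0,0,-0.035],
    [0.3,0,0,45,0,0,0],
    [0.3,0,0,45,0,0,0],
    [0.3,0,0,30,0,0,0],
    [0.3,0,0,20,0,0,0],
    [0.3,0,0,13,0,0,0],
    [0.3,0,0,0,0,0,0],
    [0.3,0,0,0,0,0,0]
  ]
}}

```text
time: 13.2
tcp_pos: [0.6298, -0.2758, 0.0089]
ee_rot: [179.9, -0.1, 1.9]
ft_force: [0.4, 0.4, -0.4]
gripper_width: 0.0592
```

```bash
python3 snap.py wrist w9
```

```text
13.2 [ 0.6298 -0.2758  0.0089] [ 1.7991e+02 -1.3000e-01  1.9000e+00] [ 0.42  0.39 -0.42] 0.05923007978257478 [-32.1  31.7  95.    0.   53.1 -34. ]
```

View pics/w9.png

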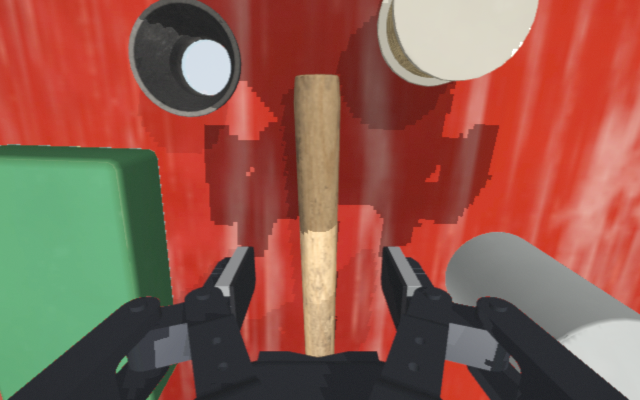

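Request:
{"name": "play_rows", "arguments": {
  "deltas": [
    [0.3,0,0,4,0,0,0],
    [0.7,0,0,0,0,0,0],
    [1,0,0,0,0,0,0],
    [1,0,0,0,0,0,0],
    [1,0,0,0,0,0,0],
    [1,0,0,0,0,0,0],
    [1,0,0,0,0,0,0]
  ]
}}

```text
time: 14.12
tcp_pos: [0.629, -0.2753, 0.0037]
ee_rot: [180.0, -0.0, 1.9]
ft_force: [-0.5, 0.2, 0.8]
gripper_width: 0.0152
```

```bash
python3 snap.py wrist w10
```

```text
14.125 [ 0.629  -0.2753  0.0037] [ 1.7998e+02 -3.0000e-02  1.8900e+00] [-0.54  0.16  0.79] 0.015230704146285422 [-32.1  32.1  95.1  -0.   52.8 -34. ]
```

View pics/w10.png

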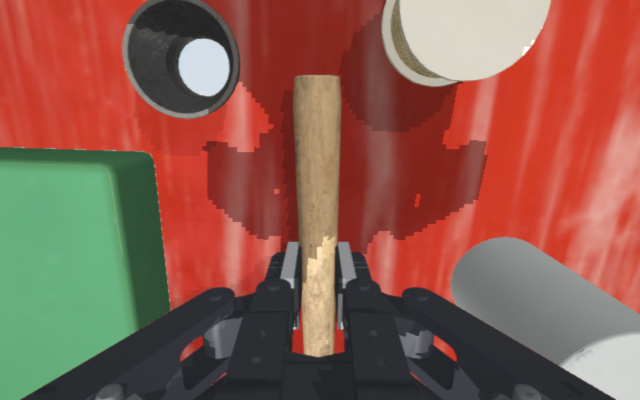

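Request:
{"name": "play_rows", "arguments": {
  "deltas": [
    [0.6,0,0,0,0,0,0],
    [0.6,0,0,0,0,0,0],
    [0.6,0,0,3,0,0,0],
    [1,0,0,0,0,0,0],
    [1,0,0,0,0,0,0],
    [1,0,0,0,0,0,0],
    [1,0,0,0,0,0,0]
  ]
}}

```text
time: 15.05
tcp_pos: [0.629, -0.2753, 0.0006]
ee_rot: [180.0, -0.0, 1.9]
ft_force: [-0.1, 0.2, 1.2]
gripper_width: 0.015
```

Request:
{"name": "play_rows", "arguments": {
  "deltas": [
    [1,0,0,-15,0,0,0],
    [1,0,0,-30,0,0,0],
    [1,0,0,-40,0,0,0],
    [1,0,0,-40,0,0,0],
    [1,0,0,-40,0,0,0],
    [1,0,0,-35,0,0,0],
    [1,0,0,0,0,0,0]
  ]
}}

```text
time: 15.92
tcp_pos: [0.6304, -0.2762, 0.2057]
ee_rot: [179.7, -0.4, 1.9]
ft_force: [0.5, 0.4, -0.8]
gripper_width: 0.0151
```

```bash
python3 snap.py wrist w11
```

```text
15.925 [ 0.6304 -0.2762  0.2057] [179.73  -0.4    1.9 ] [ 0.52  0.41 -0.8 ] 0.015052102538881312 [-32.1  18.9  89.9  -0.   70.7 -34. ]
```

View pics/w11.png

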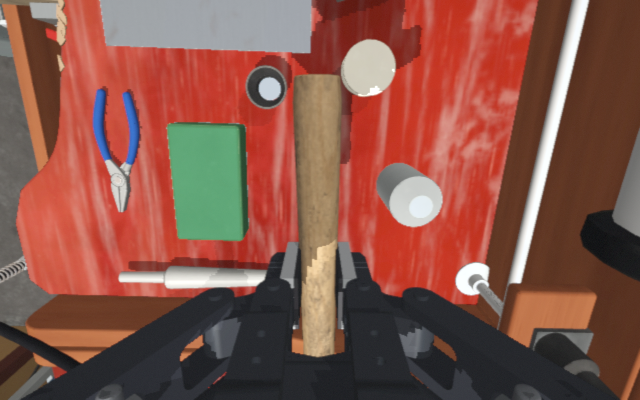

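Request:
{"name": "play_rows", "arguments": {
  "deltas": [
    [1,-18.6,-40,0,0,0,0],
    [1,-18.6,-40,0,0,0,0],
    [1,-18.6,-40,0,0,0,0],
    [1,-18.6,-40,0,0,0,0],
    [1,-18.6,-40,0,0,0,0],
    [1,-18.6,-40,0,0,0,0],
    [1,-18.6,-40,0,0,0,0],
    [1,-18.6,-40,0,0,0,0],
    [1,-18.6,-40,0,0,0,0],
    [1,-18.6,-40,0,0,0,0],
    [1,0,0,0,0,0,0]
  ]
}}

```text
time: 17.35
tcp_pos: [0.427, 0.1202, 0.1981]
ee_rot: [-180.0, 0.3, 2.1]
ft_force: [0.9, -0.3, -1.9]
gripper_width: 0.0154
```

Request:
{"name": "play_rows", "arguments": {
  "deltas": [
    [1,0,0,0,0,0,0.167],
    [1,0,0,0,0,0,0.167],
    [1,0,0,0,0,0,0.167],
    [1,0,0,0,0,0,0.167],
    [1,0,0,0,0,0,0.167],
    [1,0,0,0,0,0,0.167],
    [1,0,0,0,0,0,0.167],
    [1,0,0,0,0,0,0.167],
    [1,0,0,0,0,0,0],
    [1,0,0,0,0,0,0]
  ]
}}

```text
time: 18.6
tcp_pos: [0.4295, 0.1179, 0.1996]
ee_rot: [179.9, 0.0, -74.6]
ft_force: [0.3, 0.6, -0.4]
gripper_width: 0.0153
```

```bash
python3 snap.py wrist w12; python3 - <<'E'
from h import *
import pickle
s,i=pickle.load(open("pics/w10.pkl","rb"))
print(unproj(i,317.5,75,.012))
E
```

```text
18.6 [0.4295 0.1179 0.1996] [ 1.7992e+02  1.0000e-02 -7.4560e+01] [ 0.28  0.57 -0.36] 0.015335132293558795 [  2.3 -12.1 123.1  -0.   69.1  76.8]
[ 0.62485805 -0.19195099  0.012     ]
```

View pics/w12.png

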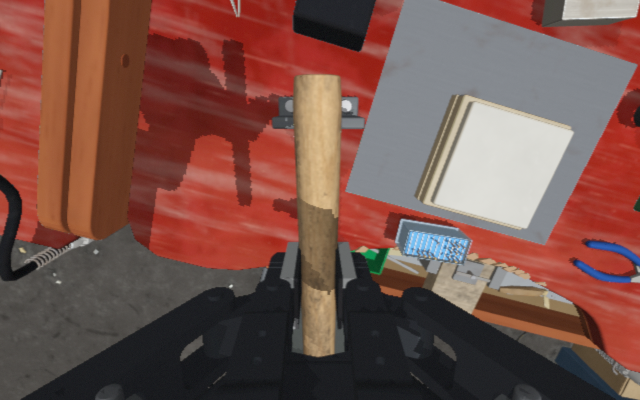

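Request:
{"name": "play_rows", "arguments": {
  "deltas": [
    [1,-0.5,-1.4,35,0,0,0],
    [1,0,0,35,0,0,0],
    [1,0,0,20,0,0,0],
    [1,0,0,12,0,0,0],
    [1,0,0,0,0,0,0],
    [1,0,0,0,0,0,0]
  ]
}}

```text
time: 19.4
tcp_pos: [0.4317, 0.1193, 0.0993]
ee_rot: [-179.9, -0.0, -74.6]
ft_force: [-0.3, 0.3, 0.0]
gripper_width: 0.0153
```

```bash
python3 snap.py wrist w13; python3 snap.py scene s13;  python3 snap.py top t13; python3 - <<'E'
from h import *
crop("pics/t13.png","pics/t13c.png",190,140,390,260,4)
E
```

```text
19.4 [0.4317 0.1193 0.0993] [-1.7989e+02 -3.0000e-02 -7.4640e+01] [-0.35  0.3   0.02] 0.015258765265307181 [  2.4  -3.9 127.4  -0.   56.3  77.1]
19.45 [0.4318 0.1194 0.0995] [-1.7987e+02 -3.0000e-02 -7.4640e+01] [ 0.74  0.38 -0.87] 0.014740971566070732 [  2.4  -3.9 127.4  -0.   56.3  77.1]
19.5 [0.4318 0.1194 0.0995] [-1.7987e+02 -3.0000e-02 -7.4640e+01] [-0.62  0.87 -0.11] 0.015152125596624282 [  2.4  -3.9 127.4   0.   56.3  77.1]
```

View pics/w13.png

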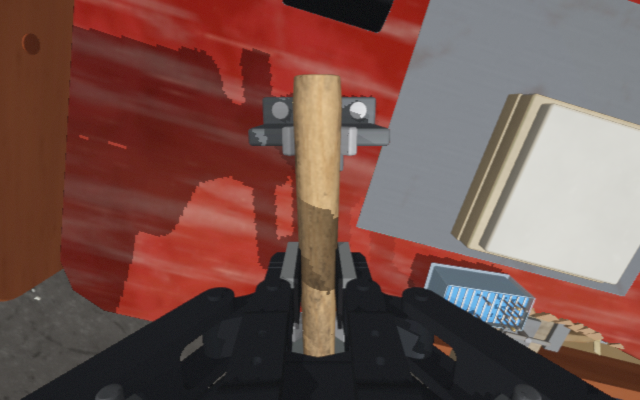

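View pics/t13c.png

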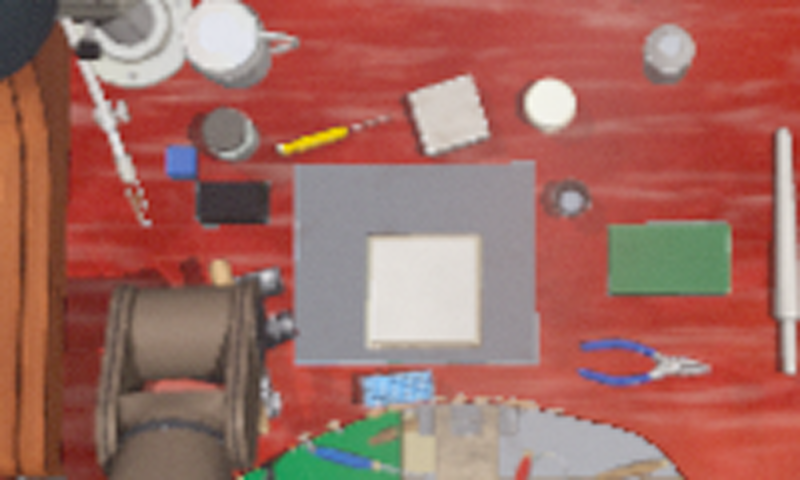

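Request:
{"name": "play_rows", "arguments": {
  "deltas": [
    [1,0,0,8,0,0,0],
    [1,0,0,8,0,0,0],
    [1,0,0,5,0,0,0],
    [1,0,0,0,0,0,0],
    [1,0,0,0,0,0,0]
  ]
}}

```text
time: 20.18
tcp_pos: [0.431, 0.1193, 0.0774]
ee_rot: [-180.0, 0.0, -74.7]
ft_force: [-0.1, 0.0, -0.6]
gripper_width: 0.015
```

Request:
{"name": "play_rows", "arguments": {
  "deltas": [
    [1,0,0,2,0,0,0],
    [1,0,0,1,0,0,0],
    [1,0,0,0,0,0,0]
  ]
}}

```text
time: 20.55
tcp_pos: [0.4313, 0.1192, 0.0747]
ee_rot: [-179.9, -0.0, -74.7]
ft_force: [0.3, -1.9, 1.7]
gripper_width: 0.0149
```

Request:
{"name": "play_rows", "arguments": {
  "deltas": [
    [1,0,0,1,0,0,0],
    [1,0,0,0,0,0,0]
  ]
}}

```text
time: 20.8
tcp_pos: [0.4316, 0.119, 0.0742]
ee_rot: [-179.9, -0.1, -74.6]
ft_force: [-0.5, -4.1, 5.8]
gripper_width: 0.0153
```

```bash
python3 snap.py wrist w14; python3 -c "
from h import *
crop('pics/w14.png','pics/w14c.png',220,60,420,210,4)"
```

```text
20.8 [0.4316 0.119  0.0742] [-1.7994e+02 -6.0000e-02 -7.4650e+01] [-0.53 -4.1   5.76] 0.015255426815537378 [ 2.400e+00 -1.300e+00  1.281e+02 -1.000e-01  5.310e+01  7.710e+01]
```

View pics/w14c.png

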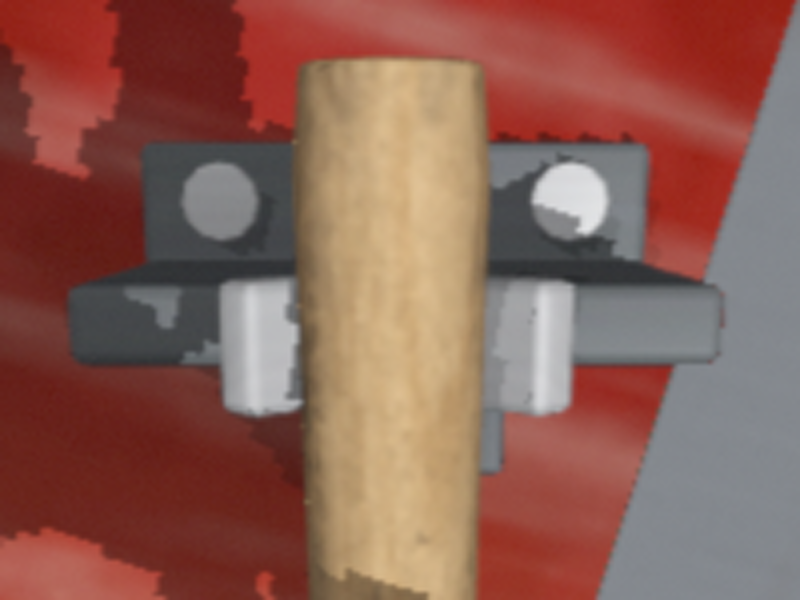

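Request:
{"name": "play_rows", "arguments": {
  "deltas": [
    [1,1,0,0,0,0,0],
    [1,0,0,0,0,0,0],
    [0.75,0,0,0,0,0,0],
    [0.7,0,0,0,0,0,0],
    [0.6,0,0,0,0,0,0],
    [0.5,0,0,0,0,0,0],
    [0.5,0,0,0,0,0,0],
    [0.5,0,0,0,0,0,0]
  ]
}}

```text
time: 21.85
tcp_pos: [0.4311, 0.1184, 0.0733]
ee_rot: [-180.0, -0.0, -74.7]
ft_force: [0.3, -0.8, -0.1]
gripper_width: 0.0427
```

```bash
python3 snap.py wrist w15
```

```text
21.85 [0.4311 0.1184 0.0733] [-180.     -0.    -74.65] [ 0.29 -0.84 -0.12] 0.04266156169602246 [  2.3  -1.2 128.2  -0.   53.1  77. ]
```

View pics/w15.png

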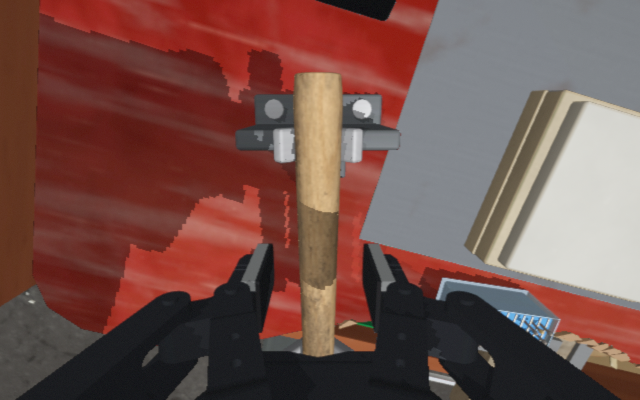

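Released, the stick hasn't moved. Raise straight up and look from above.

Request:
{"name": "play_rows", "arguments": {
  "deltas": [
    [0.5,0,0,-10,0,0,0],
    [0.4,0,0,-20,0,0,0],
    [0.4,0,0,-40,0,0,0],
    [0.4,0,0,-50,0,0,0],
    [0.4,0,-40,-20,0,0,0],
    [0.4,0,-50,0,0,0,0],
    [0.4,0,0,0,0,0,0],
    [0.4,0,0,0,0,0,0]
  ]
}}

```text
time: 22.9
tcp_pos: [0.5174, 0.1422, 0.2132]
ee_rot: [179.9, 0.0, -74.6]
ft_force: [-0.5, -0.5, 0.3]
gripper_width: 0.0515
```

```bash
python3 snap.py wrist w16
```

```text
22.9 [0.5174 0.1422 0.2132] [ 1.7993e+02  1.0000e-02 -7.4650e+01] [-0.54 -0.49  0.26] 0.051478494124425116 [  4.5  -0.2 110.8  -0.   69.5  79.2]
```

View pics/w16.png

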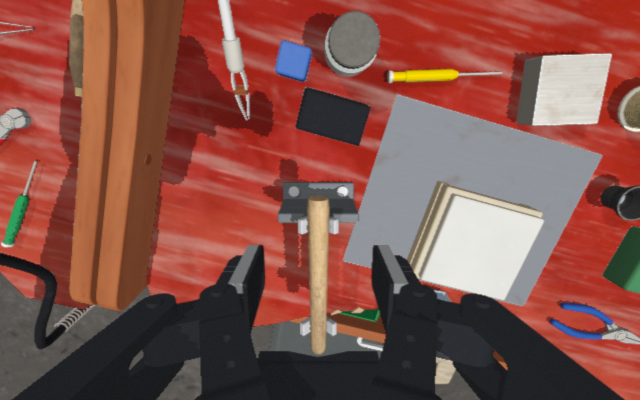

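```bash
python3 - <<'E'
from h import *
import pickle
s,i=pickle.load(open("pics/w16.pkl","rb"))
crop("pics/w16.png","pics/w16c.png",270,170,370,370,3)
a=unproj(i,318,198,.086);b=unproj(i,319.5,353,.08)
o=np.array([.4788,.1322]);th=np.radians(195.5);X=np.array([np.cos(th),np.sin(th)]);Y=np.array([-X[1],X[0]])
for p in (a,b,(a+b)/2): d=p[:2]-o; print(p.round(4),(d@X).round(4),(d@Y).round(4))
print(np.linalg.norm(a-b))
E
```

```text
[0.5105 0.1404 0.086 ] -0.0328 0.0005
[0.3469 0.0938 0.08  ] 0.1374 0.0018
[0.4287 0.1171 0.083 ] 0.0523 0.0011
0.1703066072481967
```

View pics/w16c.png

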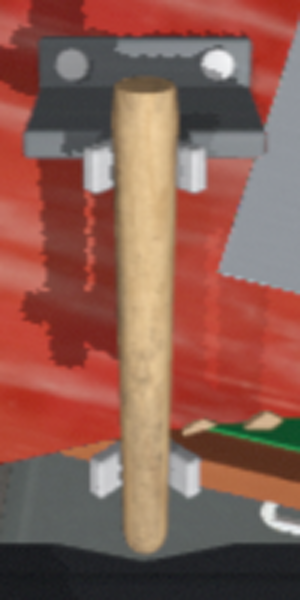

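```bash
python3 -c "
from workcell import order
print(order.finish_job())"
```

```text
the job is handed in; nothing more can be done
None
```

I swung the leg out to its stop, laid the larger wooden mandrel in both V notches, let go of it and handed the job in at about 23 s of the 62 s.

- **Leg:** I pushed it with the shut fingers until it stopped moving. The force then rose to about 22 N, and the camera fit put both notches in line at right angles to the plate.
- **Mandrel:** I gripped it at its middle, lowered it until it touched both notches with about 6 N of contact force, opened the fingers and backed away. The last wrist picture shows it lying in both Vs. Its middle measures about x 52 mm and y 1 mm in the rest's frame, against a target of x 50 and y 0. I did not measure its height separately; the 83 mm in my figures came from heights I had assumed for its two ends.
- **Jar:** It was standing in the last wrist picture. I went nowhere near it and felt no unexpected forces, but I did not measure its position at the end.

Three readings did not quite agree:
- The gripper read 15 mm on the 17 mm middle of the stick; I re-gripped 3 mm lower and got the same, and it held firmly.
- The last picture gave the stick's length as 170 mm instead of 165 mm, which is a few millimetres of error in picking out its ends.
- My two camera fits of the rest differ by about 2 mm in world y.

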